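# Rinse the hung goblets and rehang them on the service rail

## Robot

A 6-joint arm with a two-finger parallel gripper is mounted at the origin on a cart in front of the work surface, level with it; the furniture and walls round the work are solid. World frame = base frame: x ahead of the robot, y to its left, z up, the work surface at z = 0. Lengths are in mm, angles in rad, forces in N, time in s.
With the tool pointing down it reaches from about 375 to 750 mm from the base axis. Payload 9 kg.
Tool frame: the origin (TCP) lies midway between the tips of the shut fingers; the grasp point (between the pads) lies 19 mm behind it; z points along the fingers, y is the direction in which the jaws open and shut (so a half turn about z gives the same grasp; the last joint's range is limited). The gripper opens to 85 mm and grips with 20 to 120 N. Pads are 22 mm wide; open, the fingers measure 114 mm over their backs; the gripper's body (76 mm by 85 mm) begins 54 mm behind the grasp point. The pads swing forward as they close: fully open they stand 13 mm farther back than shut.
Start: joints at [0.942, 0.104, 0.097, 1.564, 0, 1.353], TCP at [239.613, 550.111, 231.331] pointing down, gripper open.
Joint ranges: [-2.99, 2.99], [-0.84, 1.86], [-1.1, 1.16], [-1.84, 2.11], [-1.51, 1.56], [-3.14, 3.14]. Speed limits (rad/s): [2.22, 2.22, 2.57, 3.14, 3.14, 3.14].

## Interface

Orientations are given as a unit quaternion [w, x, y, z].
In Python, from rig import bot gives the robot as it stands.
- The arm moves only by the tool step_arm, never from a script. Its argument "targets" is a list of rows, each an object with "delta_rot": the turn, a rotation vector about the tool's x, y, z in rad, a list of three; "travel": the shift along the tool's x, y, z in cm, a list of three; "claw": the opening, from -1 (shut) to 1 (fully open). In form: [{"delta_rot": [ax, ay, az], "travel": [tx, ty, tz], "claw": claw}, ...]. A call has 1 to 10 rows; each row shifts and turns the commanded pose from where the row before left it, along the tool's axes as they then stand; what a row does not reach is not made up. A row lasts 1/10 s, in which the tool goes at most 50 mm and 8.59 degrees, less where a joint would pass 70% of its speed; a pose out of reach is approached as far as the arm can. A call is refused whole if a number of a shift passes 5 or a number of a turn 0.15, either way. A call with a gripper value outside its range is refused whole. The fingers move at their own pace and stop on an object; "force" is the grip in N (left out, the last holds). Time passes only in rows, so rows that do not move let the fingers close. It gives the time, the measured TCP pose, the force and the opening at its end, in the units of the state.
- bot.state(): the state, without advancing time (a new reading comes with each control period).
- bot.grab_frame(name): name is "scene" or "top" or "wrist"; returns (picture, depth): 480x640x3 uint8, blue, green, red; 480x640 float32, mm along the optical axis (not along the pixel's ray), 0 where there is no reading.
- bot.camera_info(name): a dict with "intrinsics" (3x3 intrinsics, pixels), "rvec" (rotation vector, rad) and "tvec" (3), from world to camera coordinates, as OpenCV has them. Camera axes: x right, y down, z forward; pixel columns grow to the right and rows downward; lengths in mm; the calibration is good to about 2 mm. A picture is of the moment at which its call begins: read the wrist's pose just before it. camera_info takes no time and is no camera call; for the wrist camera it gives the pose at the moment of the call.
- bot.finish_job(): hands the job in, once; it reports no verdict.
Trained networks look in the newest picture that a camera, given by its name, has taken for a name from the list of things; names that differ only in an ending like _2 or _b are one class to them, and where a whole thing is asked for, a point or a joint stands for the part that bears it (a point fixed in the world has none). Each returns a list of dicts, best first, with "p" (0 to 1); they miss things now and then, are a little off and sometimes report something else, mostly with a low value. They report only what shows in the picture. A call takes as long as a camera call.
- bot.boxes_of(camera, label): "centre" ([column, row] in pixels, amid what is visible of it).
- bot.regions_of(camera, label): "mask" (480x640 bool, what is visible of it) and "centre" ([column, row] in pixels, amid what is visible of it).
The state is a dict: "clock": time; "joint_pos": joint angles; "joint_velocities": joint speeds; "tau": joint torques, N m; "position": TCP position; "tcp_rot": TCP orientation; "wrist_force": force on the tool from outside, world axes, zero at the start; "moment": the same for the moment, N m; "finger_gap": finger opening in mm.
Only numpy, scipy, OpenCV 4.12 (cv2) and the standard library are available. Lean on these libraries where they do the work, as an engineer would, in place of code of your own. Each camera call takes 0.05 s, during which the arm holds its last target. There are 200 camera calls.

## Task

Put the two goblets on the drying stand back into service: lift each one out of its wire lane over the end stops, press it mouth down on the glass rinser until the spray star is fully depressed for a moment, then hang it behind the end stops of the service-stand lane that already holds a goblet of its own colour. Take the goblet nearest the mouth first and finish it before the second. Let go of both goblets, leave the other two hanging, and do not drop or tip any goblet or disturb the things standing around.

Things in the scene. Friction and masses are not known exactly. Their poses are not given: they have to be found in the camera images.
- amber_goblet_center (a point): amber plastic goblet hanging upside down, 100 to 160 g, 150 mm tall; centre point on its axis, 75 mm below the top, z up. Up from the mouth (lowest): bowl to 85 mm (mouth 62 wide, widest 69), stem 10 wide, flat round foot 60 mm wide from 142 to 150 mm up with an upright edge to grip from above. Starts on the drying lane before or behind the green one
- green_goblet_center (a point): green plastic goblet hanging upside down, 100 to 160 g, 150 mm tall; centre point on its axis, 75 mm below the top, z up. Up from the mouth (lowest): bowl to 85 mm (mouth 62 wide, widest 69), stem 10 wide, flat round foot 60 mm wide from 142 to 150 mm up with an upright edge to grip from above. Starts on the drying lane before or behind the amber one
- amber_resident_center (a point): amber goblet of the same shape and size that already hangs at the back of one of the two service lanes (120 to 138 mm inside the mouth); it marks the amber lane and stays there. Centre point, as above.
- green_resident_center (a point): green goblet of the same shape and size that already hangs at the back of the other service lane (120 to 138 mm inside the mouth); it marks the green lane and stays there. Centre point, as above.
- amber_goblet: the same amber goblet; origin at the centre of its mouth, its lowest point, z up
- green_goblet: the same green goblet; origin at the centre of its mouth, its lowest point, z up
- drying_lane (a point): the one lane of the drying stand (left; fixed; base 185 x 92 mm, posts behind). Point: midway between the end stops at the mouth, level with the wires' tops (190 mm over the table); x inwards, z up. Two 6 mm chrome wires, 26 mm between centres, 180 mm long, closed at the back; a foot lies on both wires, stem between. Nothing above; hung goblets can rise 40 mm and slide along
- service_lane_a (a point): left lane (stand's +y) of the service stand (right; fixed; base 185 x 164 mm, two lanes 100 mm apart). Point and wires as the drying lane. In all lanes the wires spread over the last 32 mm to 36 mm and end in upturned stops 12 mm high, outsides 44 mm apart; a foot lies behind them when the axis is 28 mm or more inside. Fingers pass outside the wires
- service_lane_b (a point): right lane of the service stand, otherwise as its left lane
- rinser: glass rinser, a fixed stainless drip tray 128 x 112 mm and 28 mm high between the two stands, with a collar 31 mm high round the star; origin under its centre, at the table
- rinser_top (a point): centre of the top of the spray star, a round black spoked pad 85 mm across in the middle of the rinser, 46 mm above the table when up, on which a goblet's mouth stands; z up. A blunt nozzle 8 mm high stands in its middle and goes inside the goblet
- rinser_star (a joint): how far the sprung star is pressed straight down: 0 up, 0.010 m fully depressed; starts to move at about 1.3 N, fully down at about 5 N against a hard stop, springs back
- pepper_shaker: glass pepper shaker with a steel cap, 43 mm across, 75 mm high, between the rinser and the tall black bowl rack, whose front posts stand at x = 0.65 m, y = 0.02 to -0.03 and -0.39 to -0.44 m; leave alone; origin at the centre of its underside
- toothpick_jar: red toothpick jar, 46 mm across, 66 mm high, behind the rinser; leave alone; origin at the centre of its underside
- spare_spout: cream plastic dispenser spout, 33 mm across, 48 mm high, between the drying stand and the tall drink dispenser, which stands beyond y = 0.28 m; leave alone; origin at the centre of its underside
- soup_spoon: white soup spoon, 141 mm long, 38 mm high at the handle's end, lying across in front of the drying stand under the lane's mouth; leave alone; origin at the centre of its underside
- amber_resident: the same amber goblet of the service stand; origin at the centre of its mouth, its lowest point
- green_resident: the same green goblet of the service stand; origin at the centre of its mouth, its lowest point

How it is judged (in metres and radians):
On the way, in this order (a step that is already met when the one before it is completed fails the run):
1. one goblet from the drying stand holds the spray star fully down (over 8.5 of 10 mm), within 14 mm of its middle, while the other still hangs on the drying lane (((value of joint rinser_star above 0.0085 m and horizontal distance between amber_goblet_center and rinser_top below 0.014 m and contact force between amber_goblet and rinser above 2 N and distance between green_goblet_center and drying_lane below 0.166 m) or (value of joint rinser_star above 0.0085 m and horizontal distance between green_goblet_center and rinser_top below 0.014 m and contact force between green_goblet and rinser above 2 N and distance between amber_goblet_center and drying_lane below 0.166 m))), for 0.2 s.
2. that goblet hangs released in the service lane of its colour while the other still hangs on the drying lane (((x of amber_goblet_center in the frame of service_lane_a between 0.026 and 0.15 m and height (world z) of amber_goblet_center between 0.118 and 0.128 m and angle between each of amber_goblet_center, amber_resident_center's own z axis and vertical below 0.12 rad and x of amber_resident_center in the frame of service_lane_a between 0.026 and 0.15 m and height (world z) of amber_resident_center between 0.118 and 0.128 m and ((y of amber_goblet_center in the frame of service_lane_a between -0.01 and 0.01 m and y of amber_resident_center in the frame of service_lane_a between -0.01 and 0.01 m) or (y of amber_goblet_center in the frame of service_lane_b between -0.01 and 0.01 m and y of amber_resident_center in the frame of service_lane_b between -0.01 and 0.01 m)) and contact force between amber_goblet and the fingers below 0.1 N and linear speed of amber_goblet below 0.05 m/s and distance between green_goblet_center and drying_lane below 0.166 m) or (x of green_goblet_center in the frame of service_lane_a between 0.026 and 0.15 m and height (world z) of green_goblet_center between 0.118 and 0.128 m and angle between each of green_goblet_center, green_resident_center's own z axis and vertical below 0.12 rad and x of green_resident_center in the frame of service_lane_a between 0.026 and 0.15 m and height (world z) of green_resident_center between 0.118 and 0.128 m and ((y of green_goblet_center in the frame of service_lane_a between -0.01 and 0.01 m and y of green_resident_center in the frame of service_lane_a between -0.01 and 0.01 m) or (y of green_goblet_center in the frame of service_lane_b between -0.01 and 0.01 m and y of green_resident_center in the frame of service_lane_b between -0.01 and 0.01 m)) and contact force between green_goblet and the fingers below 0.1 N and linear speed of green_goblet below 0.05 m/s and distance between amber_goblet_center and drying_lane below 0.166 m))), for 0.2 s.
3. the second goblet holds the spray star fully down while the first hangs in its service lane (((value of joint rinser_star above 0.0085 m and horizontal distance between amber_goblet_center and rinser_top below 0.014 m and contact force between amber_goblet and rinser above 2 N and x of green_goblet_center in the frame of service_lane_a between 0.026 and 0.15 m and height (world z) of green_goblet_center between 0.118 and 0.128 m and angle between each of green_goblet_center, green_resident_center's own z axis and vertical below 0.12 rad and x of green_resident_center in the frame of service_lane_a between 0.026 and 0.15 m and height (world z) of green_resident_center between 0.118 and 0.128 m and ((y of green_goblet_center in the frame of service_lane_a between -0.01 and 0.01 m and y of green_resident_center in the frame of service_lane_a between -0.01 and 0.01 m) or (y of green_goblet_center in the frame of service_lane_b between -0.01 and 0.01 m and y of green_resident_center in the frame of service_lane_b between -0.01 and 0.01 m))) or (value of joint rinser_star above 0.0085 m and horizontal distance between green_goblet_center and rinser_top below 0.014 m and contact force between green_goblet and rinser above 2 N and x of amber_goblet_center in the frame of service_lane_a between 0.026 and 0.15 m and height (world z) of amber_goblet_center between 0.118 and 0.128 m and angle between each of amber_goblet_center, amber_resident_center's own z axis and vertical below 0.12 rad and x of amber_resident_center in the frame of service_lane_a between 0.026 and 0.15 m and height (world z) of amber_resident_center between 0.118 and 0.128 m and ((y of amber_goblet_center in the frame of service_lane_a between -0.01 and 0.01 m and y of amber_resident_center in the frame of service_lane_a between -0.01 and 0.01 m) or (y of amber_goblet_center in the frame of service_lane_b between -0.01 and 0.01 m and y of amber_resident_center in the frame of service_lane_b between -0.01 and 0.01 m))))), for 0.2 s.
At the end, for the whole second after the job is handed in: each goblet hangs at rest, released, in the service lane holding its colour: foot on both wires (height within 5 mm), upright within 0.12 rad, within 10 mm of the lane's middle, 26 to 150 mm inside the mouth; the two goblets already there still hang in their lanes (x of amber_goblet_center in the frame of service_lane_a between 0.026 and 0.15 m and height (world z) of amber_goblet_center between 0.118 and 0.128 m and angle between each of amber_goblet_center, amber_resident_center, green_goblet_center, green_resident_center's own z axis and vertical below 0.12 rad and x of amber_resident_center in the frame of service_lane_a between 0.026 and 0.15 m and height (world z) of amber_resident_center between 0.118 and 0.128 m and ((y of amber_goblet_center in the frame of service_lane_a between -0.01 and 0.01 m and y of amber_resident_center in the frame of service_lane_a between -0.01 and 0.01 m) or (y of amber_goblet_center in the frame of service_lane_b between -0.01 and 0.01 m and y of amber_resident_center in the frame of service_lane_b between -0.01 and 0.01 m)) and x of green_goblet_center in the frame of service_lane_a between 0.026 and 0.15 m and height (world z) of green_goblet_center between 0.118 and 0.128 m and x of green_resident_center in the frame of service_lane_a between 0.026 and 0.15 m and height (world z) of green_resident_center between 0.118 and 0.128 m and ((y of green_goblet_center in the frame of service_lane_a between -0.01 and 0.01 m and y of green_resident_center in the frame of service_lane_a between -0.01 and 0.01 m) or (y of green_goblet_center in the frame of service_lane_b between -0.01 and 0.01 m and y of green_resident_center in the frame of service_lane_b between -0.01 and 0.01 m)) and contact force between each of amber_goblet, green_goblet and the fingers below 0.1 N and linear speed of each of amber_goblet, green_goblet, amber_resident, green_resident below 0.05 m/s); the robot touches nothing.
It fails at once if a goblet is dropped (its centre below 85 mm above the table) (height (world z) of any of amber_goblet_center, green_goblet_center, amber_resident_center, green_resident_center below 0.085 m).
It fails at once if a goblet is tipped by more than 0.6 rad (angle between any of amber_goblet_center, green_goblet_center, amber_resident_center, green_resident_center's own z axis and vertical above 0.6 rad).
It fails at once if a thing standing around is moved by more than 25 mm (distance of any of pepper_shaker, toothpick_jar, spare_spout, soup_spoon from where it was at the start of the episode above 0.025 m).
It also fails if it takes over 67 s, if anything falls off the work surface, if the arm or the gripper's body presses on something with over 40 N, if the wrist force passes 120 N, or if a joint passes its speed limit or range.

## Working session

There is one attempt and no reset: what is moved stays moved. The work goes in short steps, Python scripts to look and compute and a tool call to move; the robot and the scene stay as the last step left them, time stands still between calls to the robot, and variables do not carry over. Pictures are saved under pics/ and viewed, about 8 in all and at most 12, crops included, and the job is handed in when it is done.

Besides the shell and the picture viewer there is one more tool, called after "Call:" as a command line: name --argument value ..., lists and objects as JSON in quotes. step_arm: Moves the arm, as the interface text tells. Its arguments: {"type":"object","properties":{"targets":{"type":"array","items":{"type":"object","properties":{"delta_rot":{"type":"array","items":{"type":"number"}},"travel":{"type":"array","items":{"type":"number"}},"claw":{"type":"number"}}}},"force":{"type":"number"}},"required":["targets"]}

```bash
ls; mkdir -p pics; cat > h.py <<'E'
import numpy as np,cv2
from rig import bot
def cam(n):
    c=bot.camera_info(n);R=cv2.Rodrigues(np.array(c["rvec"],float))[0]
    return np.array(c["intrinsics"],float),R,np.array(c["tvec"],float).ravel()
def cloud(n,depth,c=None):
    K,R,t=c or cam(n)
    v,u=np.mgrid[:480,:640]
    P=np.stack([(u-K[0,2])/K[0,0]*depth,(v-K[1,2])/K[1,1]*depth,depth],-1)
    W=(P-t)@R
    W[depth<=0]=np.nan
    return W
def ray(n,px,z,c=None):
    K,R,t=c or cam(n)
    d=np.array([(px[0]-K[0,2])/K[0,0],(px[1]-K[1,2])/K[1,1],1])@R
    o=-t@R
    return o+d*(z-o[2])/d[2]
E
python3 - <<'E'
from h import *
for n in ["scene","top"]:
    p,d=bot.grab_frame(n);cv2.imwrite(f"pics/{n}0.png",p);np.save(f"{n}0.npy",d)
    K,R,t=cam(n);print(n,K[0,0],-t@R,R[2])
    for l in ["amber_goblet","green_goblet","rinser","pepper_shaker","toothpick_jar","spare_spout","soup_spoon"]:
        try:
            W=cloud(n,d)
            for r in bot.regions_of(n,l)[:4]:
                w=W[r["mask"]];print(l,round(r["p"],2),np.round(r["centre"]),np.round(np.nanmedian(w,0)),np.round(np.nanmax(w[:,2])),r["mask"].sum())
        except Exception as e: print(l,e)
print(bot.state())
E
```

```text
pics
scene 473.9623895984053 [-232.32075826  547.42393395  603.88133298] [ 0.68498181 -0.57228153 -0.45088111]
amber_goblet 0.84 [239. 280.] [477. 162. 113.] 200.0 1774
green_goblet 0.62 [212. 266.] [557. 180. 116.] 200.0 1565
rinser 0.74 [283. 324.] [435.  98.  11.] 36.0 549
rinser 0.59 [325. 279.] [495. -75.  25.] 55.0 1952
pepper_shaker 0.84 [318. 248.] [ 604. -139.   48.] 77.0 406
pepper_shaker 0.37 [240. 280.] [479. 162. 112.] 200.0 1926
toothpick_jar 0.72 [278. 267.] [601.  -8.  35.] 67.0 483
spare_spout 0.83 [200. 352.] [436. 276.  27.] 51.0 393
soup_spoon 0.78 [280. 326.] [435.  98.  12.] 36.0 623
top 456.00244859015424 [ 426.95529351  -44.40828184 1034.4037129 ] [ 0.10551966 -0.0227522  -0.9941569 ]
amber_goblet 0.68 [214. 245.] [495. 147. 196.] 202.0 1204
amber_goblet 0.22 [250. 281.] [430. 105.   8.] 37.0 788
green_goblet 0.76 [206. 206.] [571. 164. 195.] 202.0 1404
green_goblet 0.44 [250. 284.] [432. 107.   8.] 37.0 763
rinser 0.89 [333. 242.] [513. -83.  23.] 57.0 2899
rinser 0.65 [249. 282.] [432. 107.   8.] 37.0 732
pepper_shaker 0.78 [362. 194.] [ 611. -142.   70.] 79
[... 325 characters left out ...]
  8.] 35.0 748
{'clock': 0.8, 'joint_pos': array([ 9.42285345e-01,  1.04112655e-01,  9.72688976e-02,  1.56389359e+00,
       -4.29514193e-05,  1.35308722e+00]), 'joint_velocities': array([-0.0003043 ,  0.00130817,  0.00035672, -0.00051083,  0.00124758,
        0.0007109 ]), 'tau': array([ 1.56976577e-03, -5.56715047e+01,  5.03749752e+01,  3.38299778e-04,
       -7.04804688e-05,  1.40804872e-05]), 'position': array([239.62584202, 550.09137916, 231.30614013]), 'tcp_rot': array([3.16905416e-05, 2.03959688e-01, 9.78979287e-01, 1.80717905e-05]), 'wrist_force': array([ 0.46880747,  0.41153612, -0.16382802]), 'moment': array([ 0.02911552, -0.00112962,  0.00100493]), 'finger_gap': 85.45860308454469}
```

```bash
python3 - <<'E'
import cv2,numpy as np
a=cv2.imread("pics/top0.png")[130:370,130:530];cv2.imwrite("pics/t0c.png",cv2.resize(a,(800,480),interpolation=cv2.INTER_CUBIC))
b=cv2.imread("pics/scene0.png")[150:400,150:500];cv2.imwrite("pics/s0c.png",cv2.resize(b,(800,571),interpolation=cv2.INTER_CUBIC))
E
```

```text
(no output)
```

View pics/t0c.png

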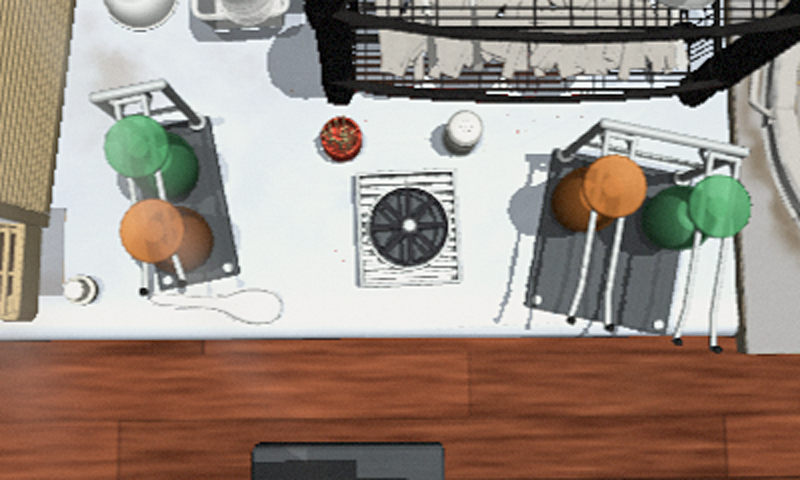

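View pics/s0c.png

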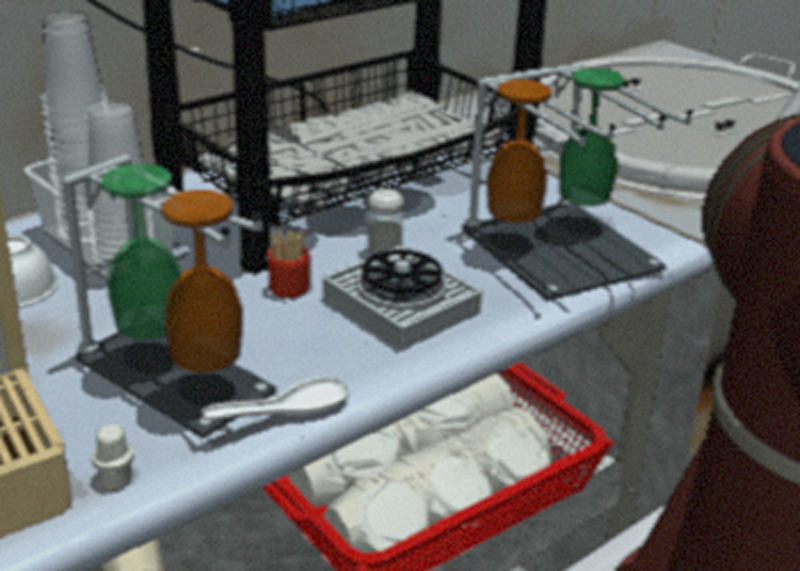

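The amber drying goblet is nearest the mouth, at about top px (206,245). Green is behind it at (198,203). The residents are amber in the left lane (437,223) and green in the right lane (489,233). The star is at (334,243). Next I'll measure the feet and wires precisely.

```bash
python3 - <<'E'
from h import *
p=cv2.imread("pics/top0.png");d=np.load("top0.npy");W=cloud("top",d)
hsv=cv2.cvtColor(p,cv2.COLOR_BGR2HSV)
def comp(m,z,minA=150):
    n,l,s,c=cv2.connectedComponentsWithStats(m.astype(np.uint8))
    for i in range(1,n):
        if s[i,4]>minA:
            w=W[l==i];cn=cv2.findContours((l==i).astype(np.uint8),0,2)[0][0]
            e=cv2.fitEllipse(cn);(cc,r)=cv2.minEnclosingCircle(cn)
            print(s[i,4],"ell",np.round(e[0],1),np.round(e[1],1),"world",np.round(ray("top",e[0],z),1),"encl",np.round(ray("top",cc,z),1),"cloud med",np.round(np.nanmedian(w,0),1))
z=W[...,2]
hi=(z>180)&(z<215)
for n,a,b in [("amber",5,20),("green",50,85)]:
    print(n);comp(hi&(hsv[...,0]>=a)&(hsv[...,0]<=b)&(hsv[...,1]>80),198)
print("star");comp((z>38)&(z<65)&(W[...,0]>450)&(abs(W[...,1]+80)<60)&(W[...,0]<570),46)
# wires
wm=(z>170)&(z<215)&(hsv[...,1]<60)&(W[...,0]<690)
v,u=np.nonzero(wm)
pts=np.array([ray("top",(a,b),187) for a,b in zip(u,v)])
np.save("wires.npy",pts)
vis=p.copy();vis[wm]=(0,0,255)
cv2.imwrite("pics/w.png",cv2.resize(vis[170:310,170:510],(800,329),interpolation=cv2.INTER_NEAREST))
E
```

```text
amber
227 ell [129.2 174.4] [ 7.3 56. ] world [628.9 300.5 198. ] encl [629.6 299.9 198. ] cloud med [636.1 300.5 194.4]
799 ell [436.3 222.7] [30.8 31.6] world [ 536.7 -269.1  198. ] encl [ 536.6 -269.3  198. ] cloud med [ 536.6 -269.6  196.7]
817 ell [205.8 245. ] [31.1 31.9] world [496.9 156.4 198. ] encl [496.6 156.3 198. ] cloud med [497.1 156.7 197. ]
green
476 ell [202.8 200.2] [19.  30.8] world [580.  163.8 198. ] encl [576.7 169.7 198. ] cloud med [580.8 163.5 196.7]
794 ell [488.8 232.9] [30.5 31.9] world [ 517.3 -366.6  198. ] encl [ 516.9 -366.4  198. ] cloud med [ 517.4 -367.3  196.7]
star
591 ell [333.6 242.6] [37.8 38. ] world [513.7 -83.6  46. ] encl [513.5 -83.6  46. ] cloud med [514.6 -84.1  45.5]
```

View pics/w.png

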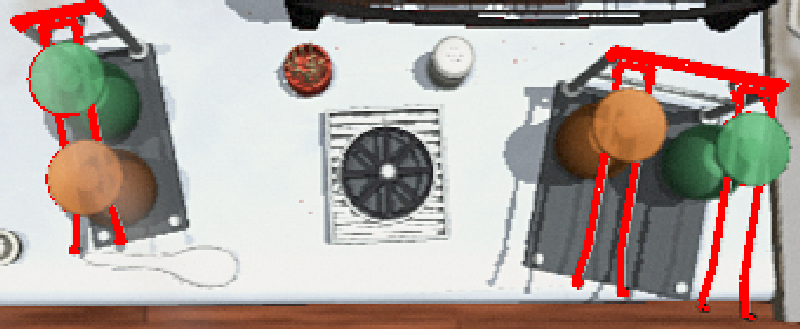

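```bash
python3 - <<'E'
from h import *
from scipy.optimize import minimize
P=np.load("wires.npy")[:,:2]
def fit(P,c,a0,lo,hi,name):
    # straight wires: +-13mm about axis; use pts at along in [lo,hi] about c
    best=None
    for a in a0+np.radians(np.arange(-12,12.1,.25)):
        u=np.array([np.cos(a),np.sin(a)]);n=np.array([-u[1],u[0]])
        q=P-c;s=q@u;l=q@n
        k=(s>lo)&(s<hi)&(abs(l)<28);l0=l[k]
        for o in np.arange(-9,9.1,.25):
            e=np.minimum(np.abs(np.abs(l0-o)-13),6).sum()
            if best is None or e<best[0]: best=(e,a,o,k.sum())
    e,a,o,m=best
    u=np.array([np.cos(a),np.sin(a)]);n=np.array([-u[1],u[0]])
    q=P-c;s=q@u;l=q@n-o;k=abs(l)<30
    L=[round(np.min(s[k&(l>0)]),1),round(np.min(s[k&(l<0)]),1)]
    print(name,"deg",np.degrees(a),"off",o,"err",e/m,m,"s min +/-",L,"smax",s[k].max(),"axis pt",c+o*n)
    return
fit(P,np.array([496.9,156.4]),np.radians(9),-15,110,"dry")
fit(P,np.array([536.7,-269.1]),np.radians(-12),-80,60,"A")
fit(P,np.array([517.3,-366.6]),np.radians(-12),-80,60,"B")
E
```

```text
dry deg 3.25 off 8.0 err 2.187980907625097 113 s min +/- [np.float64(-57.6), np.float64(-52.2)] smax 143.0164971002062 axis pt [496.4464577  164.38713336]
A deg -11.000000000000002 off -0.25 err 2.6795261616555712 403 s min +/- [np.float64(-133.3), np.float64(-132.9)] smax 64.20757307932539 axis pt [ 536.65229775 -269.3454068 ]
B deg -11.5 off -1.0 err 2.8114878764422366 436 s min +/- [np.float64(-131.5), np.float64(-131.2)] smax 173.41643166919997 axis pt [ 517.10063207 -367.5799247 ]
```

```bash
python3 - <<'E'
from h import *
f=lambda u,v,z:ray("top",(170+u/2.353,170+v/2.353),z)[:2]
def ang(a,b): d=b-a;return np.degrees(np.arctan2(d[1],d[0]))
print("base edge",ang(f(188,232,5),f(150,52,5)))
print("backbar",ang(f(17,21,190),f(100,6,190))+90)
L,Rr=f(75,251,200),f(123,243,200);print("stops",L,Rr,np.linalg.norm(L-Rr),ang(L,Rr)+90,(L+Rr)/2)
p=cv2.imread("pics/top0.png");hsv=cv2.cvtColor(p,cv2.COLOR_BGR2HSV);z=cloud("top",np.load("top0.npy"))[...,2]
m=((z>180)&(z<215)&(hsv[...,0]>=40)&(hsv[...,0]<=90)&(hsv[...,1]>40)).astype(np.uint8)[:,150:260]
m=cv2.morphologyEx(m,cv2.MORPH_OPEN,np.ones((5,5)))
for c in cv2.findContours(m,0,2)[0]:
    if cv2.contourArea(c)>200:
        e=cv2.fitEllipse(c);(cc,r)=cv2.minEnclosingCircle(c)
        print(e,ray("top",(e[0][0]+150,e[0][1]),198),ray("top",(cc[0]+150,cc[1]),198),r)
# same in scene camera as cross-check
p=cv2.imread("pics/scene0.png");hsv=cv2.cvtColor(p,cv2.COLOR_BGR2HSV);z=cloud("scene",np.load("scene0.npy"))[...,2]
for nm,a,b in [("amber",5,20),("green",40,90)]:
    m=((z>188)&(z<212)&(hsv[...,0]>=a)&(hsv[...,0]<=b)&(hsv[...,1]>80)).astype(np.uint8)
    for c in cv2.findContours(m,0,2)[0]:
        if cv2.contourArea(c)>100:
            e=cv2.fitEllipse(c);print(nm,np.round(ray("scene",e[0],196),1),e[1])
E
```

```text
base edge 12.51538669942635
backbar 10.50029884704756
stops [439.27787937 161.79076678] [445.20680403 125.11863479] 37.14831641384496 9.183762943165917 [442.2423417  143.45470078]
((47.982765197753906, 202.8513946533203), (31.040334701538086, 31.211196899414062), 86.22926330566406) [575.14275555 172.47223015 198.        ] [575.19732482 172.76755316 198.        ] 16.05841636657715
amber [ 12.8  66.2 196. ] (11.251538276672363, 44.266326904296875)
amber [493.2 156.  196. ] (15.451508522033691, 31.1241455078125)
amber [ 534.5 -271.3  196. ] (10.360599517822266, 22.378292083740234)
green [572.6 171.3 196. ] (13.82827377319336, 29.73661231994629)
green [ 514.8 -371.2  196. ] (8.982340812683105, 22.342018127441406)
```

```bash
cat >> h.py <<'E'
def info():
    s=bot.state();w,x,y,z=s["tcp_rot"]
    from scipy.spatial.transform import Rotation as Ro
    R=Ro.from_quat([x,y,z,w]).as_matrix()
    return np.array(s["position"]),R,s
def delta(xyz):
    p,R,s=info()
    print("t",round(s["clock"],2),"pos",np.round(p,1),"yaw_y",round(np.degrees(np.arctan2(R[1,1],R[0,1])),2),"tilt",np.round(R[:2,2],4),"F",np.round(s["wrist_force"],1),"gap",round(s["finger_gap"],1))
    for q in xyz:
        d=(np.array(q)-p)@R/10; print("to",q,"travel cm",np.round(d,2),"norm",round(np.linalg.norm(d),2))
E
```

Call:
step_arm --targets '[{"delta_rot": [0,0,-0.1214],"travel": [0,0,0],"claw": 0.7},{"delta_rot": [0,0,-0.1214],"travel": [0,0,0],"claw": 0.7},{"delta_rot": [0,0,-0.1214],"travel": [0,0,0],"claw": 0.7},{"delta_rot": [0,0,-0.1214],"travel": [0,0,0],"claw": 0.7},{"delta_rot": [0,0,-0.1214],"travel": [0,0,0],"claw": 0.7},{"delta_rot": [0,0,0],"travel": [0,0,0],"claw": 0.7}]' --force 50

```text
clock: 1.4
position: [239.6, 550.1, 231.3]
tcp_rot: [0.0, -0.099, 0.995, 0.0]
wrist_force: [0.7, -1.5, -0.2]
finger_gap: 72.6
```

Call:
step_arm --targets '[{"delta_rot": [0,0,0],"travel": [-0.7,-4.2,0],"claw": 0.7},{"delta_rot": [0,0,0],"travel": [-0.7,-4.2,0],"claw": 0.7},{"delta_rot": [0,0,0],"travel": [-0.7,-4.2,0],"claw": 0.7},{"delta_rot": [0,0,0],"travel": [-0.7,-4.2,0],"claw": 0.7},{"delta_rot": [0,0,0],"travel": [-0.7,-4.2,0],"claw": 0.7},{"delta_rot": [0,0,0],"travel": [-0.7,-4.2,0],"claw": 0.7},{"delta_rot": [0,0,0],"travel": [-0.7,-4.2,0],"claw": 0.7},{"delta_rot": [0,0,0],"travel": [-0.7,-4.2,0],"claw": 0.7},{"delta_rot": [0,0,0],"travel": [-0.7,-4.2,0],"claw": 0.7},{"delta_rot": [0,0,0],"travel": [-0.7,-4.2,0],"claw": 0.7}]'

```text
clock: 2.4
position: [390.5, 150.2, 231.6]
tcp_rot: [0.001, -0.096, 0.995, 0.0]
wrist_force: [0.8, 0.1, 0.1]
finger_gap: 72.7
```

```bash
python3 - <<'E'
from h import *
c=cam("wrist");p,d=bot.grab_frame("wrist");cv2.imwrite("pics/wr1.png",p)
delta([(496,156.3,231.3),(496,156.3,170)])
K,R,t=c;print("wrist cam",-t@R,R[2])
W=cloud("wrist",d,c);z=W[...,2];hsv=cv2.cvtColor(p,cv2.COLOR_BGR2HSV)
for nm,a,b in [("amber",5,20),("green",40,90)]:
    m=((z>188)&(z<208)&(hsv[...,0]>=a)&(hsv[...,0]<=b)&(hsv[...,1]>60)).astype(np.uint8)
    for k in cv2.findContours(m,0,2)[0]:
        if cv2.contourArea(k)>300:
            e=cv2.fitEllipse(k);print(nm,np.round(e[0]),np.round(e[1]),np.round(ray("wrist",e[0],198,c),1))
E
```

```text
t 2.45 pos [392.6 145.3 231.3] yaw_y 100.79 tilt [ 0.0015 -0.0024] F [ 0.9 -3.5 -0.1] gap 72.5
to (496, 156.3, 231.3) travel cm [-1.036e+01 -8.600e-01  1.000e-02] norm 10.4
to (496, 156.3, 170) travel cm [-10.35  -0.84   6.14] norm 12.07
wrist cam [321.06386302 135.64783299 373.54140789] [ 0.27237722  0.0530318  -0.96072799]
amber [297. 414.] [21. 78.] [468.8 151.2 198. ]
```

View pics/wr1.png

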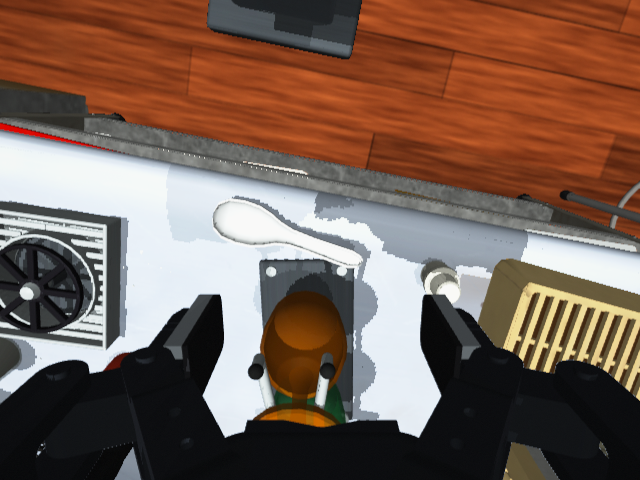

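The wrist view shows the amber foot's edge at the bottom (about (297,414)) and the drying lane's stops at (256,371) and (327,369). I'll retake it now that the arm has settled, to get the lane axis.

```bash
python3 - <<'E'
from h import *
c=cam("wrist");p,d=bot.grab_frame("wrist")
delta([(496,156.3,231.3),(497,157,231.3)])
g=cv2.cvtColor(p,cv2.COLOR_BGR2GRAY);m=(g<60).astype(np.uint8)
n,l,s,ce=cv2.connectedComponentsWithStats(m[335:400,235:350]);pts=[]
for i in range(1,n):
    if 60<s[i,4]<500:
        q=ce[i]+[235,335];w=ray("wrist",q,201,c);pts.append(w);print(q,s[i,4],np.round(w,1))
if len(pts)==2:
    e=pts[1]-pts[0];print("mid",(pts[0]+pts[1])/2,"sep",np.linalg.norm(e[:2]),"yaw",np.degrees(np.arctan2(e[1],e[0])))
E
```

```text
t 2.5 pos [391.7 147.9 231.3] yaw_y 100.68 tilt [ 0.001 -0.001] F [-0.1  0.4  0.3] gap 72.8
to (496, 156.3, 231.3) travel cm [-1.041e+01 -1.100e+00  1.000e-02] norm 10.46
to (497, 157, 231.3) travel cm [-1.052e+01 -1.050e+00  1.000e-02] norm 10.57
```

Call:
step_arm --targets '[{"delta_rot": [0,0,0],"travel": [-3.4,-0.2,0],"claw": 0.7},{"delta_rot": [0,0,0],"travel": [-3.4,-0.2,0],"claw": 0.7},{"delta_rot": [0,0,0],"travel": [-3.4,-0.2,0],"claw": 0.7},{"delta_rot": [0,0,0],"travel": [0,0,0],"claw": 0.7},{"delta_rot": [0,0,0],"travel": [0,0,0],"claw": 0.7},{"delta_rot": [0,0,0],"travel": [0,0,0],"claw": 0.7}]'

```text
clock: 3.1
position: [490.7, 166.2, 231.7]
tcp_rot: [0.0, -0.097, 0.995, 0.0]
wrist_force: [0.5, 0.9, 0.4]
finger_gap: 72.7
```

```bash
python3 - <<'E'
from h import *
c=cam("wrist");p,d=bot.grab_frame("wrist");cv2.imwrite("pics/wr2.png",p)
delta([(496,156.3,231.3),(496,156.3,169)])
W=cloud("wrist",d,c);z=W[...,2];hsv=cv2.cvtColor(p,cv2.COLOR_BGR2HSV)
m=((z>185)&(z<212)&(hsv[...,2]>110)&(hsv[...,1]<60));print(m.sum())
E
```

```text
t 3.15 pos [490.7 166.1 231.9] yaw_y 101.21 tilt [0.0007 0.0002] F [-0.1 -0.1 -0.7] gap 72.6
to (496, 156.3, 231.3) travel cm [-0.33 -1.07  0.06] norm 1.12
to (496, 156.3, 169) travel cm [-0.32 -1.07  6.29] norm 6.39
2026
```

View pics/wr2.png

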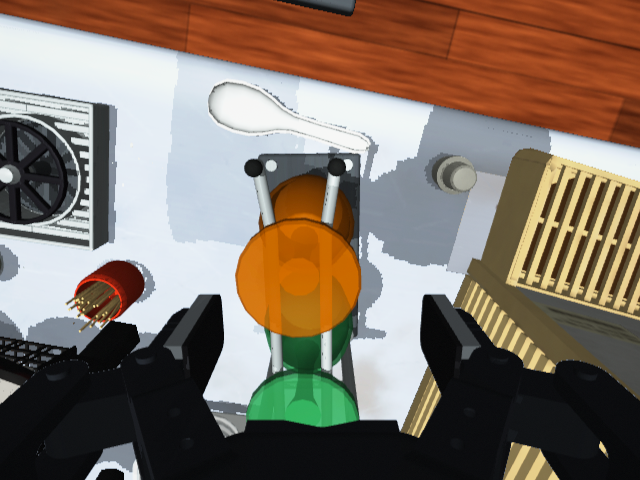

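The wrist view shows the stops at (253,167) and (337,167), the amber foot at (298,277), and the green foot behind it at (303,420).

```bash
python3 - <<'E'
from h import *
c=cam("wrist");p=cv2.imread("pics/wr2.png");hsv=cv2.cvtColor(p,cv2.COLOR_BGR2HSV)
a,b=[ray("wrist",q,202,c) for q in [(253,167),(337,167)]];e=a-b
print("stops mid",(a+b)/2,"sep",np.linalg.norm(e),"yaw",np.degrees(np.arctan2(-e[1],-e[0])))
m=((hsv[...,0]>=5)&(hsv[...,0]<=20)&(hsv[...,1]>150)).astype(np.uint8);m[:215]=0;m[345:]=0;m[:,:200]=0;m[:,400:]=0
k=max(cv2.findContours(m,0,2)[0],key=cv2.contourArea);e=cv2.minEnclosingCircle(k);print(e)
w=ray("wrist",e[0],198,c);print("amber wrist",w, "r mm",np.linalg.norm(ray("wrist",(e[0][0]+e[1],e[0][1]),198,c)-w))
# wires between feet/stops : near (262,190)-(272,215) ; (272,355),(327,355)
a2,b2=[ray("wrist",q,188,c) for q in [(277,356),(326,356)]];print("back wires mid",(a2+b2)/2,np.linalg.norm(a2-b2))
mm=((a+b)/2)[:2];d=((a2+b2)/2)[:2]-mm;print("lane dir",np.degrees(np.arctan2(d[1],d[0])))
print("green ctr",ray("wrist",(303,424),198,c))
E
```

```text
stops mid [443.31921271 144.32178102 202.        ] sep 35.41489108980175 yaw 101.1564529829424
((303.5110168457031, 267.70404052734375), 71.61641693115234)
amber wrist [488.68781153 156.16483541 198.        ] r mm 33.1703429219969
back wires mid [541.17178446 164.34344804 188.        ] 25.636312330593746
lane dir 11.563709813585199
green ctr [574.4383874  171.70944682 198.        ]
```

Call:
step_arm --targets '[{"delta_rot": [0,0,0],"travel": [-0.2,-1.1,0],"claw": 0.7},{"delta_rot": [0,0,0],"travel": [0,0,0],"claw": 0.7},{"delta_rot": [0,0,0],"travel": [0,0,1.5],"claw": 0.7},{"delta_rot": [0,0,0],"travel": [0,0,1.6],"claw": 0.7},{"delta_rot": [0,0,0],"travel": [0,0,1.6],"claw": 0.7},{"delta_rot": [0,0,0],"travel": [0,0,1.6],"claw": 0.7},{"delta_rot": [0,0,0],"travel": [0,0,0],"claw": 0.7},{"delta_rot": [0,0,0],"travel": [0,0,0],"claw": 0.7}]'

```text
clock: 3.95
position: [495.2, 155.4, 168.0]
tcp_rot: [-0.0, -0.098, 0.995, 0.0]
wrist_force: [0.1, 0.3, 0.6]
finger_gap: 72.6
```

Call:
step_arm --targets '[{"delta_rot": [0,0,0],"travel": [0,0,0],"claw": -1},{"delta_rot": [0,0,0],"travel": [0,0,0],"claw": -1},{"delta_rot": [0,0,0],"travel": [0,0,0],"claw": -1},{"delta_rot": [0,0,0],"travel": [0,0,0],"claw": -1},{"delta_rot": [0,0,0],"travel": [0,0,0],"claw": -1},{"delta_rot": [0,0,0],"travel": [0,0,0],"claw": -1}]'

```text
clock: 4.55
position: [496.1, 155.4, 169.5]
tcp_rot: [0.001, -0.098, 0.995, -0.0]
wrist_force: [-2.1, -0.1, 6.0]
finger_gap: 58.5
```

Call:
step_arm --targets '[{"delta_rot": [0,0,0],"travel": [0,0,-0.5],"claw": -1},{"delta_rot": [0,0,0],"travel": [0,0,-0.7],"claw": -1},{"delta_rot": [0,0,0],"travel": [0,0,-0.7],"claw": -1},{"delta_rot": [0,0,0],"travel": [0,0,-0.7],"claw": -1},{"delta_rot": [0,0,0],"travel": [0,0,0],"claw": -1},{"delta_rot": [0,0,0],"travel": [0,0,0],"claw": -1},{"delta_rot": [0,0,0],"travel": [0,0,0],"claw": -1}]'

```text
clock: 5.25
position: [495.3, 155.4, 194.0]
tcp_rot: [-0.0, -0.098, 0.995, 0.0]
wrist_force: [0.0, 0.7, -1.7]
finger_gap: 58.1
```

```bash
python3 - <<'E'
from h import *
p,d=bot.grab_frame("wrist");q,e=bot.grab_frame("scene")
delta([])
v=np.hstack([cv2.resize(p,(400,300)),cv2.resize(q[190:370,140:380],(400,300))]);cv2.imwrite("pics/g1.png",v)
E
```

```text
t 5.35 pos [495.3 155.4 193.9] yaw_y 101.24 tilt [-0.0005  0.0001] F [ 0.3 -0.8 -2.5] gap 58.2
```

View pics/g1.png

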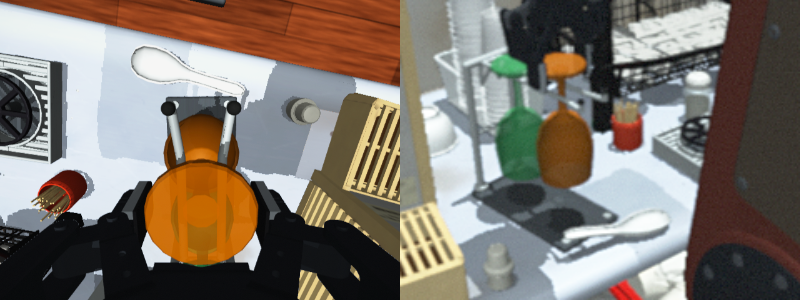

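The goblet is gripped and upright, with its foot about 26 mm above the wires. I'll slide it out along the lane.

Call:
step_arm --targets '[{"delta_rot": [0,0,0],"travel": [0.6,0,0],"claw": -1},{"delta_rot": [0,0,0],"travel": [1.2,0,0],"claw": -1},{"delta_rot": [0,0,0],"travel": [1.6,0,0],"claw": -1},{"delta_rot": [0,0,0],"travel": [1.8,0,0],"claw": -1},{"delta_rot": [0,0,0],"travel": [1.8,0,0],"claw": -1},{"delta_rot": [0,0,0],"travel": [1.6,0,0],"claw": -1},{"delta_rot": [0,0,0],"travel": [1.2,0,0],"claw": -1},{"delta_rot": [0,0,0],"travel": [0.6,0,0],"claw": -1},{"delta_rot": [0,0,0],"travel": [0,0,0],"claw": -1},{"delta_rot": [0,0,0],"travel": [0,0,0],"claw": -1}]'

```text
clock: 6.35
position: [393.8, 135.2, 194.4]
tcp_rot: [0.0, -0.098, 0.995, 0.0]
wrist_force: [0.1, -0.2, -1.3]
finger_gap: 58.3
```

```bash
python3 - <<'E'
from h import *
p,R,s=info();delta([(513.5,-83.6,p[2])])
E
```

```text
t 6.35 pos [393.8 135.2 194.4] yaw_y 101.24 tilt [0.0006 0.0001] F [ 0.1 -0.2 -1.3] gap 58.3
to (513.5, -83.6, np.float64(194.36347299515566)) travel cm [-7.480e+00 -2.379e+01  1.000e-02] norm 24.94
```

Call:
step_arm --targets '[{"delta_rot": [0,0,0],"travel": [-0.47,-1.5,0],"claw": -1},{"delta_rot": [0,0,0],"travel": [-0.94,-3.0,0],"claw": -1},{"delta_rot": [0,0,0],"travel": [-1.17,-3.7,0],"claw": -1},{"delta_rot": [0,0,0],"travel": [-1.17,-3.7,0],"claw": -1},{"delta_rot": [0,0,0],"travel": [-1.17,-3.7,0],"claw": -1},{"delta_rot": [0,0,0],"travel": [-1.17,-3.7,0],"claw": -1},{"delta_rot": [0,0,0],"travel": [-0.94,-3.0,0],"claw": -1},{"delta_rot": [0,0,0],"travel": [-0.47,-1.5,0],"claw": -1},{"delta_rot": [0,0,0],"travel": [0,0,0],"claw": -1}]'

```text
clock: 7.25
position: [514.0, -85.1, 193.6]
tcp_rot: [-0.0, -0.097, 0.995, 0.0]
wrist_force: [0.2, 0.6, -1.6]
finger_gap: 57.9
```

Call:
step_arm --targets '[{"delta_rot": [0,0,0.13],"travel": [0,0,0],"claw": -1},{"delta_rot": [0,0,0.13],"travel": [0,0,0],"claw": -1},{"delta_rot": [0,0,0.13],"travel": [0,0,0],"claw": -1},{"delta_rot": [0,0,0],"travel": [0,0,0],"claw": -1},{"delta_rot": [0,0,0],"travel": [0,0,0],"claw": -1}]'

```text
clock: 7.75
position: [513.3, -82.8, 194.3]
tcp_rot: [-0.0, 0.094, 0.996, 0.0]
wrist_force: [0.0, -0.3, -0.8]
finger_gap: 57.9
```

```bash
python3 - <<'E'
from h import *
p,d=bot.grab_frame("top");z=cloud("top",d)
c=cam("top")
w,D=bot.grab_frame("scene")
pw,_=bot.grab_frame("wrist")
delta([(513.5,-83.6,194)])
cv2.imwrite("pics/g2.png",np.hstack([cv2.resize(pw,(400,300)),cv2.resize(w[170:350,220:460],(400,300))]))
E
```

```text
t 7.9 pos [513.3 -83.3 194.3] yaw_y 79.05 tilt [0.     0.0002] F [-0.7  0.8 -1.2] gap 58.1
to (513.5, -83.6, 194) travel cm [-0.02 -0.03  0.03] norm 0.05
```

View pics/g2.png

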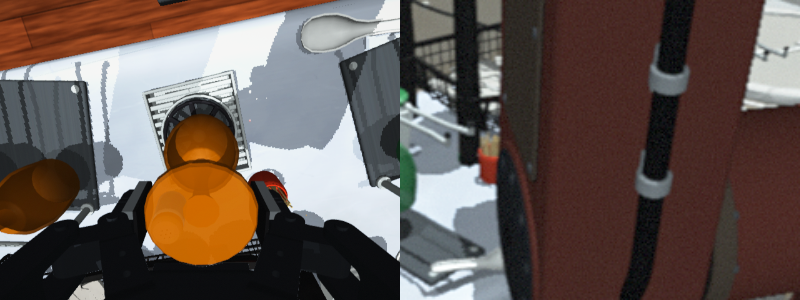

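The goblet is centred over the star. I'll descend to just above it, then press gently.

Call:
step_arm --targets '[{"delta_rot": [0,0,0],"travel": [0,0,0.6],"claw": -1},{"delta_rot": [0,0,0],"travel": [0,0,0.9],"claw": -1},{"delta_rot": [0,0,0],"travel": [0,0,0.9],"claw": -1},{"delta_rot": [0,0,0],"travel": [0,0,0.4],"claw": -1},{"delta_rot": [0,0,0],"travel": [0,0,0.3],"claw": -1},{"delta_rot": [0,0,0],"travel": [0,0,0.3],"claw": -1},{"delta_rot": [0,0,0],"travel": [0,0,0],"claw": -1},{"delta_rot": [0,0,0],"travel": [0,0,0],"claw": -1}]'

```text
clock: 8.7
position: [513.6, -83.7, 160.7]
tcp_rot: [0.0, 0.097, 0.995, 0.0]
wrist_force: [-0.6, 0.9, 2.0]
finger_gap: 58.4
```

Call:
step_arm --targets '[{"delta_rot": [0,0,0],"travel": [0,0,0.2],"claw": -1},{"delta_rot": [0,0,0],"travel": [0,0,0.1],"claw": -1},{"delta_rot": [0,0,0],"travel": [0,0,0],"claw": -1},{"delta_rot": [0,0,0],"travel": [0,0,0],"claw": -1}]'

```text
clock: 9.1
position: [513.6, -83.7, 157.5]
tcp_rot: [0.0, 0.097, 0.995, -0.0]
wrist_force: [-0.6, 0.5, 4.0]
finger_gap: 57.9
```

Call:
step_arm --targets '[{"delta_rot": [0,0,0],"travel": [0,0,0.15],"claw": -1},{"delta_rot": [0,0,0],"travel": [0,0,0],"claw": -1},{"delta_rot": [0,0,0],"travel": [0,0,0],"claw": -1}]'

```text
clock: 9.4
position: [514.2, -83.9, 157.3]
tcp_rot: [0.001, 0.097, 0.995, -0.0]
wrist_force: [-0.3, 1.3, 12.2]
finger_gap: 58.2
```

Call:
step_arm --targets '[{"delta_rot": [0,0,0],"travel": [0,0,0.15],"claw": -1},{"delta_rot": [0,0,0],"travel": [0,0,0],"claw": -1},{"delta_rot": [0,0,0],"travel": [0,0,0],"claw": -1}]'

```text
clock: 9.7
position: [514.8, -84.1, 157.1]
tcp_rot: [0.002, 0.097, 0.995, -0.0]
wrist_force: [-2.5, 2.2, 19.7]
finger_gap: 58.2
```

The star is on its hard stop (force rose from 12 to 20 N) and was held there. Lifting.

Call:
step_arm --targets '[{"delta_rot": [0,0,0],"travel": [0,0,-0.5],"claw": -1},{"delta_rot": [0,0,0],"travel": [0,0,-0.9],"claw": -1},{"delta_rot": [0,0,0],"travel": [0,0,-0.9],"claw": -1},{"delta_rot": [0,0,0],"travel": [0,0,-0.9],"claw": -1},{"delta_rot": [0,0,0],"travel": [0,0,-0.9],"claw": -1},{"delta_rot": [0,0,0],"travel": [0,0,0],"claw": -1},{"delta_rot": [0,0,0],"travel": [0,0,0],"claw": -1}]'

```text
clock: 10.4
position: [513.5, -83.7, 195.3]
tcp_rot: [0.0, 0.097, 0.995, 0.0]
wrist_force: [-0.3, 0.8, -2.1]
finger_gap: 58.1
```

```bash
python3 - <<'E'
from h import *
p,R,s=info();delta([(390,-130,p[2]),(350.3,-232.3,p[2])])
print((np.array([350.3-390,-102.3,0]))@R/10, np.array([103,-20.4,0])@R/10)
E
```

```text
t 10.4 pos [513.5 -83.7 195.3] yaw_y 78.9 tilt [ 0.0002 -0.    ] F [-0.3  0.8 -2.1] gap 58.1
to (390, -130, np.float64(195.32637049761777)) travel cm [11.23 -6.92 -0.  ] norm 13.19
to (350.3, -232.3, np.float64(195.32637049761777)) travel cm [ 13.16 -17.72  -0.  ] norm 22.07
[ 1.92543891e+00 -1.08030775e+01 -7.31965488e-04] [-1.05000603e+01 -1.80898867e-02  2.45216934e-03]
```

Call:
step_arm --targets '[{"delta_rot": [0,0,0],"travel": [1.2,-0.7,0],"claw": -1},{"delta_rot": [0,0,0],"travel": [2.2,-1.4,0],"claw": -1},{"delta_rot": [0,0,0],"travel": [2.6,-1.6,0],"claw": -1},{"delta_rot": [0,0,0],"travel": [2.6,-1.6,0],"claw": -1},{"delta_rot": [0,0,0],"travel": [1.8,-1.2,0],"claw": -1},{"delta_rot": [0,0,0],"travel": [0.8,-1.2,0],"claw": -1}]'

```text
clock: 11.0
position: [387.3, -137.7, 194.8]
tcp_rot: [-0.0, 0.097, 0.995, 0.0]
wrist_force: [0.0, -1.0, -1.6]
finger_gap: 58.1
```

Call:
step_arm --targets '[{"delta_rot": [0,0,0],"travel": [0.4,-2.2,0],"claw": -1},{"delta_rot": [0,0,0],"travel": [0.4,-2.4,0],"claw": -1},{"delta_rot": [0,0,0],"travel": [0.4,-2.4,0],"claw": -1},{"delta_rot": [0,0,0],"travel": [0.4,-1.8,0],"claw": -1},{"delta_rot": [0,0,0],"travel": [0.3,-1.2,0],"claw": -1},{"delta_rot": [0,0,0],"travel": [0,0,0],"claw": -1},{"delta_rot": [0,0,0],"travel": [0,0,0],"claw": -1},{"delta_rot": [0,0,0],"travel": [0,0,0],"claw": -1}]'

```text
clock: 11.8
position: [351.0, -231.4, 195.2]
tcp_rot: [0.0, 0.096, 0.995, 0.0]
wrist_force: [-0.3, 0.5, -2.1]
finger_gap: 58.1
```

```bash
python3 - <<'E'
from h import *
p,R,s=info();delta([(350.3,-232.3,196),(397,-241.6,196),(453.3,-252.7,196)])
pw,d=bot.grab_frame("wrist");tp,td=bot.grab_frame("top")
cv2.imwrite("pics/g3.png",np.hstack([cv2.resize(pw,(400,300)),cv2.resize(tp[180:330,330:530],(400,300))]))
E
```

```text
t 11.8 pos [ 351.  -231.4  195.2] yaw_y 78.94 tilt [0.0001 0.0004] F [-0.3  0.5 -2.1] gap 58.1
to (350.3, -232.3, 196) travel cm [ 0.06 -0.1  -0.08] norm 0.14
to (397, -241.6, 196) travel cm [-4.71 -0.11 -0.08] norm 4.71
to (453.3, -252.7, 196) travel cm [-10.44  -0.12  -0.08] norm 10.45
```

View pics/g3.png

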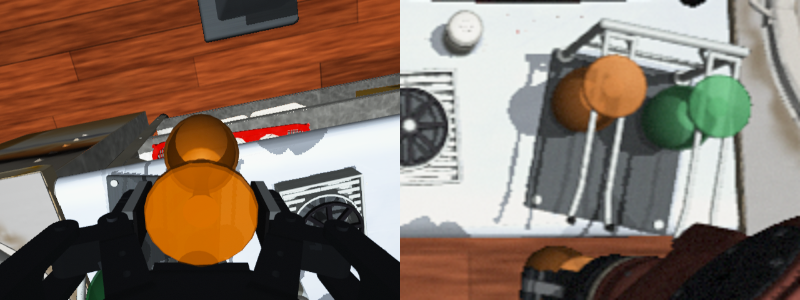

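The goblet hangs upright in front of lane A (in the top view, the stops are to its upper right). Sliding in.

Call:
step_arm --targets '[{"delta_rot": [0,0,0],"travel": [-0.6,-0.1,-0.1],"claw": -1},{"delta_rot": [0,0,0],"travel": [-1.2,0,0],"claw": -1},{"delta_rot": [0,0,0],"travel": [-1.4,0,0],"claw": -1},{"delta_rot": [0,0,0],"travel": [-1.4,0,0],"claw": -1},{"delta_rot": [0,0,0],"travel": [-1.2,0,0],"claw": -1},{"delta_rot": [0,0,0],"travel": [-1.0,0,0],"claw": -1},{"delta_rot": [0,0,0],"travel": [0,0,0],"claw": -1}]'

```text
clock: 12.6
position: [418.2, -246.1, 196.1]
tcp_rot: [-0.0, 0.096, 0.995, 0.0]
wrist_force: [-0.6, -0.4, -1.0]
finger_gap: 58.4
```

Call:
step_arm --targets '[{"delta_rot": [0,0,0],"travel": [-0.8,0,0],"claw": -1},{"delta_rot": [0,0,0],"travel": [-0.9,0,0],"claw": -1},{"delta_rot": [0,0,0],"travel": [-0.9,0,0],"claw": -1},{"delta_rot": [0,0,0],"travel": [-0.7,0,0],"claw": -1},{"delta_rot": [0,0,0],"travel": [-0.35,0,0],"claw": -1},{"delta_rot": [0,0,0],"travel": [0,0,0],"claw": -1},{"delta_rot": [0,0,0],"travel": [0,0,0],"claw": -1}]'

```text
clock: 13.3
position: [453.0, -253.2, 196.2]
tcp_rot: [-0.0, 0.097, 0.995, 0.0]
wrist_force: [0.3, 0.2, -1.1]
finger_gap: 58.2
```

```bash
python3 - <<'E'
from h import *
delta([(453.3,-252.7,168)])
pw,d=bot.grab_frame("wrist");q,_=bot.grab_frame("scene");c=cam("wrist")
cv2.imwrite("pics/wr4.png",pw)
cv2.imwrite("pics/g4.png",np.hstack([cv2.resize(pw,(400,300)),cv2.resize(q[130:310,300:540],(400,300))]))
g=cv2.cvtColor(pw,cv2.COLOR_BGR2GRAY)
E
```

```text
t 13.3 pos [ 453.  -253.2  196.2] yaw_y 78.9 tilt [-0.0002  0.0003] F [ 0.3  0.2 -1.1] gap 58.2
to (453.3, -252.7, 168) travel cm [-0.02  0.05  2.82] norm 2.82
```

View pics/g4.png

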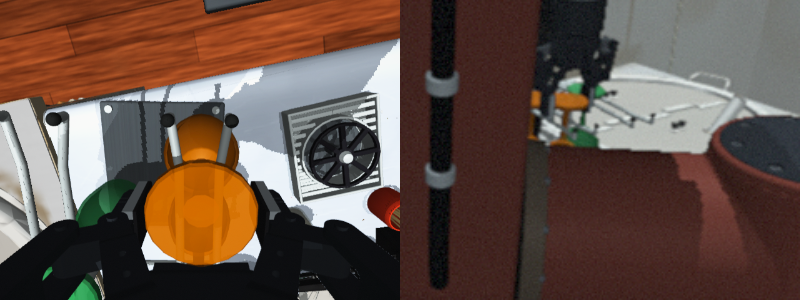

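The stops at (168,119) and (232,119) (half scale) sit symmetrically about the foot, about 44 mm ahead. Lowering.

Call:
step_arm --targets '[{"delta_rot": [0,0,0],"travel": [0,0,0.5],"claw": -1},{"delta_rot": [0,0,0],"travel": [0,0,0.7],"claw": -1},{"delta_rot": [0,0,0],"travel": [0,0,0.7],"claw": -1},{"delta_rot": [0,0,0],"travel": [0,0,0.5],"claw": -1},{"delta_rot": [0,0,0],"travel": [0,0,0.2],"claw": -1},{"delta_rot": [0,0,0],"travel": [0,0,0],"claw": -1},{"delta_rot": [0,0,0],"travel": [0,0,0],"claw": -1}]'

```text
clock: 14.1
position: [453.2, -253.3, 170.4]
tcp_rot: [0.0, 0.097, 0.995, -0.0]
wrist_force: [0.9, -0.3, -2.1]
finger_gap: 57.8
```

Call:
step_arm --targets '[{"delta_rot": [0,0,0],"travel": [0,0,0.1],"claw": -1},{"delta_rot": [0,0,0],"travel": [0,0,0],"claw": -1}]'

```text
clock: 14.3
position: [453.3, -253.4, 169.6]
tcp_rot: [0.0, 0.097, 0.995, -0.0]
wrist_force: [0.3, 0.3, -0.3]
finger_gap: 57.8
```

Call:
step_arm --targets '[{"delta_rot": [0,0,0],"travel": [0,0,0.1],"claw": -1},{"delta_rot": [0,0,0],"travel": [0,0,0],"claw": -1}]'

```text
clock: 14.5
position: [453.4, -253.4, 169.5]
tcp_rot: [0.001, 0.097, 0.995, -0.0]
wrist_force: [-2.6, 2.6, 7.6]
finger_gap: 58.1
```

The foot has reached the wires (+7.6 N). Releasing and rising.

Call:
step_arm --targets '[{"delta_rot": [0,0,0],"travel": [0,0,0],"claw": 0.3},{"delta_rot": [0,0,0],"travel": [0,0,0],"claw": 0.65},{"delta_rot": [0,0,0],"travel": [0,0,0],"claw": 0.65},{"delta_rot": [0,0,0],"travel": [0,0,0],"claw": 0.65},{"delta_rot": [0,0,0],"travel": [0,0,0],"claw": 0.65}]'

```text
clock: 15.0
position: [453.1, -253.2, 168.1]
tcp_rot: [-0.0, 0.097, 0.995, 0.0]
wrist_force: [0.4, -0.5, -0.3]
finger_gap: 70.9
```

Call:
step_arm --targets '[{"delta_rot": [0,0,0],"travel": [0,0,-0.7],"claw": 0.65},{"delta_rot": [0,0,0],"travel": [0,0,-1.2],"claw": 0.65},{"delta_rot": [0,0,0],"travel": [0,0,-1.5],"claw": 0.65},{"delta_rot": [0,0,0],"travel": [0,0,-1.6],"claw": 0.65},{"delta_rot": [0,0,0],"travel": [0,0,-1.5],"claw": 0.65},{"delta_rot": [0,0,0],"travel": [0,0,0],"claw": 0.65},{"delta_rot": [0,0,0],"travel": [0,0,0],"claw": 0.65}]'

```text
clock: 15.7
position: [453.4, -253.5, 233.9]
tcp_rot: [0.001, 0.097, 0.995, -0.0]
wrist_force: [-0.5, -0.1, -0.1]
finger_gap: 70.6
```

```bash
python3 - <<'E'
from h import *
pw,d=bot.grab_frame("wrist");q,_=bot.grab_frame("scene");c=cam("wrist")
p,R,s=info();delta([(390,-130,p[2]),(393.8,135.2,p[2])])
cv2.imwrite("pics/g5.png",np.hstack([cv2.resize(pw,(400,300)),cv2.resize(q[130:310,300:540],(400,300))]))
W=cloud("wrist",d,c);hsv=cv2.cvtColor(pw,cv2.COLOR_BGR2HSV)
m=(W[...,2]>188)&(W[...,2]<206)&(hsv[...,0]>=5)&(hsv[...,0]<=20)&(hsv[...,1]>80)
m[:,:180]=0;m[:,460:]=0
w=W[m];print(len(w),np.nanmedian(w,0),np.nanmin(w,0),np.nanmax(w,0))
E
```

```text
t 15.8 pos [ 453.  -253.1  232.8] yaw_y 78.9 tilt [-0.0005  0.0006] F [-0.2  0.6  0. ] gap 70.7
to (390, -130, np.float64(232.75019714822065)) travel cm [8.550e+00 1.087e+01 1.000e-02] norm 13.83
to (393.8, 135.2, np.float64(232.75019714822065)) travel cm [1.329e+01 3.696e+01 3.000e-02] norm 39.28
16578 [ 461.71431219 -258.67141385  195.35462239] [ 423.15211317 -301.0703992   188.10763338] [ 540.54262086 -224.29310675  198.5192075 ]
```

View pics/g5.png

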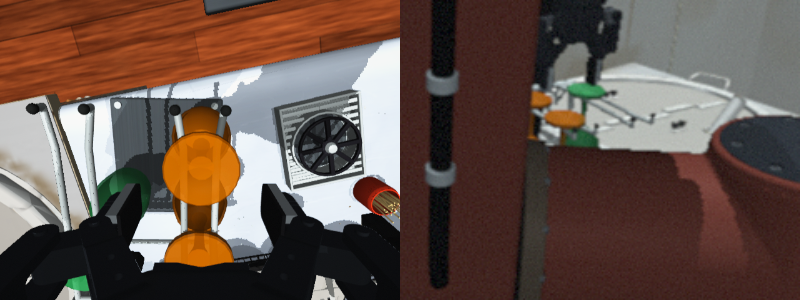

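Amber hangs on both wires behind the stops (foot at (201,170), half scale), and its resident is undisturbed. On to green.

Call:
step_arm --targets '[{"delta_rot": [0,0,0],"travel": [-0.3,1.5,0],"claw": 0.65},{"delta_rot": [0,0,0],"travel": [-0.3,3.0,0],"claw": 0.65},{"delta_rot": [0,0,0],"travel": [-0.3,4.0,0],"claw": 0.65},{"delta_rot": [0,0,0],"travel": [-0.3,4.5,0],"claw": 0.65},{"delta_rot": [0,0,0],"travel": [-0.3,4.5,0],"claw": 0.65},{"delta_rot": [0,0,0],"travel": [-0.3,4.5,0],"claw": 0.65}]'

```text
clock: 16.4
position: [513.0, -38.2, 232.8]
tcp_rot: [-0.0, 0.097, 0.995, 0.0]
wrist_force: [0.9, -0.6, -0.6]
finger_gap: 70.3
```

Call:
step_arm --targets '[{"delta_rot": [0,0,0],"travel": [-0.3,4.5,0],"claw": 0.65},{"delta_rot": [0,0,0],"travel": [-0.3,4.5,0],"claw": 0.65},{"delta_rot": [0,0,0],"travel": [-0.3,4.5,0],"claw": 0.65},{"delta_rot": [0,0,0],"travel": [-0.3,4.0,0],"claw": 0.65},{"delta_rot": [0,0,0],"travel": [-0.3,3.0,0],"claw": 0.65},{"delta_rot": [0,0,0],"travel": [-0.3,1.5,0],"claw": 0.65}]'

```text
clock: 17.0
position: [572.5, 175.1, 232.4]
tcp_rot: [-0.001, 0.095, 0.995, 0.0]
wrist_force: [0.0, -1.7, -0.2]
finger_gap: 70.6
```

Call:
step_arm --targets '[{"delta_rot": [0,0,-0.13],"travel": [0,0,0],"claw": 0.65},{"delta_rot": [0,0,-0.13],"travel": [0,0,0],"claw": 0.65},{"delta_rot": [0,0,-0.13],"travel": [0,0,0],"claw": 0.65},{"delta_rot": [0,0,0],"travel": [0,0,0],"claw": 0.65},{"delta_rot": [0,0,0],"travel": [0,0,0],"claw": 0.65},{"delta_rot": [0,0,0],"travel": [0,0,0],"claw": 0.65}]'

```text
clock: 17.6
position: [573.0, 171.9, 233.1]
tcp_rot: [-0.0, -0.097, 0.995, 0.0]
wrist_force: [-0.4, 0.0, -0.7]
finger_gap: 70.6
```

```bash
python3 - <<'E'
from h import *
c=cam("wrist");p,d=bot.grab_frame("wrist");cv2.imwrite("pics/wr6.png",p)
delta([(574.5,171.6,231.3)])
hsv=cv2.cvtColor(p,cv2.COLOR_BGR2HSV)
z=cloud("wrist",d,c)[...,2]
m=((z>190)&(z<206)&(hsv[...,0]>=40)&(hsv[...,0]<=90)&(hsv[...,1]>60)).astype(np.uint8);m[:,:190]=0;m[:,420:]=0
m=cv2.morphologyEx(m,cv2.MORPH_CLOSE,np.ones((25,25)))
k=max(cv2.findContours(m,0,2)[0],key=cv2.contourArea);e=cv2.minEnclosingCircle(k)
w=ray("wrist",e[0],198,c);print(e,cv2.boundingRect(k),"green",w,np.linalg.norm(ray("wrist",(e[0][0]+e[1],e[0][1]),198,c)-w),cv2.contourArea(k)/(3.14*e[1]**2))
E
```

```text
t 17.65 pos [573.  171.8 233.2] yaw_y 101.11 tilt [-0.0002  0.0001] F [-0.7  0.1  0. ] gap 70.5
to (574.5, 171.6, 231.3) travel cm [-0.14 -0.05  0.19] norm 0.24
((321.7198486328125, 274.0700378417969), 62.680259704589844) (260, 213, 125, 120) green [572.86192131 170.86895365 198.        ] 29.369657202812675 0.9366124672910416
```

Call:
step_arm --targets '[{"delta_rot": [0,0,0],"travel": [0,-0.05,1.6],"claw": 0.68},{"delta_rot": [0,0,0],"travel": [0,0,1.7],"claw": 0.68},{"delta_rot": [0,0,0],"travel": [0,0,1.7],"claw": 0.68},{"delta_rot": [0,0,0],"travel": [0,0,1.45],"claw": 0.68},{"delta_rot": [0,0,0],"travel": [0,0,0],"claw": 0.68},{"delta_rot": [0,0,0],"travel": [0,0,0],"claw": 0.68}]'

```text
clock: 18.25
position: [573.2, 171.1, 169.0]
tcp_rot: [-0.0, -0.098, 0.995, 0.0]
wrist_force: [0.5, -0.2, -0.1]
finger_gap: 71.9
```

Call:
step_arm --targets '[{"delta_rot": [0,0,0],"travel": [0,0,0],"claw": -1},{"delta_rot": [0,0,0],"travel": [0,0,0],"claw": -1},{"delta_rot": [0,0,0],"travel": [0,0,0],"claw": -1},{"delta_rot": [0,0,0],"travel": [0,0,0],"claw": -1},{"delta_rot": [0,0,0],"travel": [0,0,0],"claw": -1},{"delta_rot": [0,0,0],"travel": [0,0,0],"claw": -1}]'

```text
clock: 18.85
position: [574.0, 171.1, 170.4]
tcp_rot: [0.001, -0.098, 0.995, -0.0]
wrist_force: [-1.3, -1.1, 6.0]
finger_gap: 58.3
```

Call:
step_arm --targets '[{"delta_rot": [0,0,0],"travel": [0,0,-0.5],"claw": -1},{"delta_rot": [0,0,0],"travel": [0,0,-0.7],"claw": -1},{"delta_rot": [0,0,0],"travel": [0,0,-0.7],"claw": -1},{"delta_rot": [0,0,0],"travel": [0,0,-0.7],"claw": -1},{"delta_rot": [0,0,0],"travel": [0,0,0],"claw": -1},{"delta_rot": [0,0,0],"travel": [0,0,0],"claw": -1},{"delta_rot": [0,0,0],"travel": [0,0,0],"claw": -1}]'

```text
clock: 19.55
position: [573.1, 171.1, 194.4]
tcp_rot: [-0.0, -0.098, 0.995, 0.0]
wrist_force: [0.5, 0.4, -0.6]
finger_gap: 58.0
```

```bash
python3 - <<'E'
from h import *
p,d=bot.grab_frame("wrist")
delta([])
q=cv2.imread("pics/wr6.png")
cv2.imwrite("pics/g7.png",np.hstack([cv2.resize(q,(400,300)),cv2.resize(p,(400,300))]))
E
```

```text
t 19.6 pos [573.1 171.1 194.4] yaw_y 101.24 tilt [-0.0006  0.    ] F [-1.   0.3 -0.2] gap 58.7
```

View pics/g7.png

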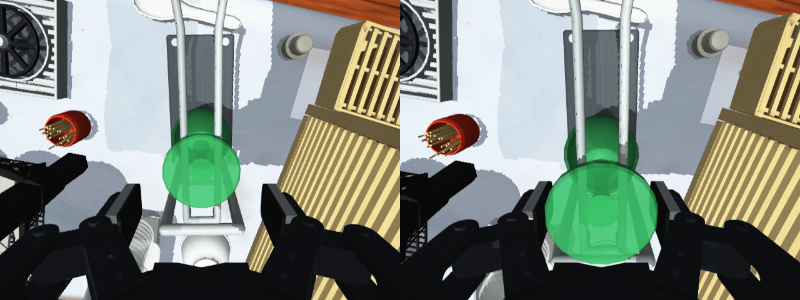

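Green is gripped and lifted clear, with the stem between the wires. Sliding out, then on to the rinser.

Call:
step_arm --targets '[{"delta_rot": [0,0,0],"travel": [0.8,0,0],"claw": -1},{"delta_rot": [0,0,0],"travel": [1.6,0,0],"claw": -1},{"delta_rot": [0,0,0],"travel": [2.1,0,0],"claw": -1},{"delta_rot": [0,0,0],"travel": [2.3,0,0],"claw": -1},{"delta_rot": [0,0,0],"travel": [2.4,0,0],"claw": -1},{"delta_rot": [0,0,0],"travel": [2.4,0,0],"claw": -1},{"delta_rot": [0,0,0],"travel": [2.3,0,0],"claw": -1},{"delta_rot": [0,0,0],"travel": [2.1,0,0],"claw": -1},{"delta_rot": [0,0,0],"travel": [1.5,0,0],"claw": -1},{"delta_rot": [0,0,0],"travel": [0.8,0,0],"claw": -1}]'

```text
clock: 20.6
position: [392.5, 135.3, 194.7]
tcp_rot: [0.0, -0.098, 0.995, 0.0]
wrist_force: [0.5, 0.2, -0.7]
finger_gap: 58.1
```

Call:
step_arm --targets '[{"delta_rot": [0,0,0],"travel": [0,0,0],"claw": -1},{"delta_rot": [0,0,0],"travel": [0,0,0],"claw": -1},{"delta_rot": [0,0,0],"travel": [-0.47,-1.5,0],"claw": -1},{"delta_rot": [0,0,0],"travel": [-0.94,-3.0,0],"claw": -1},{"delta_rot": [0,0,0],"travel": [-1.17,-3.7,0],"claw": -1},{"delta_rot": [0,0,0],"travel": [-1.17,-3.7,0],"claw": -1},{"delta_rot": [0,0,0],"travel": [-1.17,-3.7,0],"claw": -1},{"delta_rot": [0,0,0],"travel": [-1.17,-3.7,0],"claw": -1},{"delta_rot": [0,0,0],"travel": [-0.94,-3.0,0],"claw": -1},{"delta_rot": [0,0,0],"travel": [-0.47,-1.5,0],"claw": -1}]'

```text
clock: 21.6
position: [515.0, -85.8, 194.0]
tcp_rot: [-0.0, -0.097, 0.995, 0.0]
wrist_force: [-0.1, 0.6, -1.1]
finger_gap: 58.3
```

Call:
step_arm --targets '[{"delta_rot": [0,0,0.13],"travel": [0,0,0],"claw": -1},{"delta_rot": [0,0,0.13],"travel": [0,0,0],"claw": -1},{"delta_rot": [0,0,0.13],"travel": [0,0,0],"claw": -1},{"delta_rot": [0,0,0],"travel": [0,0,0],"claw": -1},{"delta_rot": [0,0,0],"travel": [0,0,0],"claw": -1},{"delta_rot": [0,0,0],"travel": [0,0,0],"claw": -1}]'

```text
clock: 22.2
position: [513.8, -83.1, 194.7]
tcp_rot: [-0.0, 0.095, 0.995, 0.0]
wrist_force: [0.9, 0.5, -0.9]
finger_gap: 58.1
```

```bash
python3 - <<'E'
from h import *
delta([(513.5,-83.6,194.3)])
E
```

```text
t 22.2 pos [513.8 -83.1 194.7] yaw_y 79.08 tilt [-0.0001  0.0002] F [ 0.9  0.5 -0.9] gap 58.1
to (513.5, -83.6, 194.3) travel cm [ 0.02 -0.05  0.04] norm 0.07
```

Call:
step_arm --targets '[{"delta_rot": [0,0,0],"travel": [0,0,0.6],"claw": -1},{"delta_rot": [0,0,0],"travel": [0,0,0.9],"claw": -1},{"delta_rot": [0,0,0],"travel": [0,0,0.9],"claw": -1},{"delta_rot": [0,0,0],"travel": [0,0,0.4],"claw": -1},{"delta_rot": [0,0,0],"travel": [0,0,0.3],"claw": -1},{"delta_rot": [0,0,0],"travel": [0,0,0.3],"claw": -1},{"delta_rot": [0,0,0],"travel": [0,0,0.2],"claw": -1},{"delta_rot": [0,0,0],"travel": [0,0,0],"claw": -1},{"delta_rot": [0,0,0],"travel": [0,0,0],"claw": -1}]'

```text
clock: 23.1
position: [513.9, -83.4, 159.1]
tcp_rot: [0.0, 0.097, 0.995, 0.0]
wrist_force: [-1.3, 0.8, 2.9]
finger_gap: 58.1
```

Call:
step_arm --targets '[{"delta_rot": [0,0,0],"travel": [0,0,0.15],"claw": -1},{"delta_rot": [0,0,0],"travel": [0,0,0.15],"claw": -1},{"delta_rot": [0,0,0],"travel": [0,0,0],"claw": -1},{"delta_rot": [0,0,0],"travel": [0,0,0],"claw": -1},{"delta_rot": [0,0,0],"travel": [0,0,0],"claw": -1}]'

```text
clock: 23.6
position: [514.9, -83.7, 158.1]
tcp_rot: [0.002, 0.097, 0.995, -0.0]
wrist_force: [-2.4, 2.4, 15.5]
finger_gap: 58.0
```

The star is on its hard stop again (15.5 N) with the goblet centred. Hold briefly, then lift and travel round to lane B.

Call:
step_arm --targets '[{"delta_rot": [0,0,0],"travel": [0,0,0],"claw": -1},{"delta_rot": [0,0,0],"travel": [0,0,0],"claw": -1},{"delta_rot": [0,0,0],"travel": [0,0,-0.5],"claw": -1},{"delta_rot": [0,0,0],"travel": [0,0,-0.9],"claw": -1},{"delta_rot": [0,0,0],"travel": [0,0,-0.9],"claw": -1},{"delta_rot": [0,0,0],"travel": [0,0,-0.9],"claw": -1},{"delta_rot": [0,0,0],"travel": [0,0,-0.8],"claw": -1},{"delta_rot": [0,0,0],"travel": [0,0,0],"claw": -1},{"delta_rot": [0,0,0],"travel": [0,0,0],"claw": -1}]'

```text
clock: 24.5
position: [513.8, -83.4, 195.8]
tcp_rot: [0.0, 0.097, 0.995, 0.0]
wrist_force: [-1.0, -0.5, -0.7]
finger_gap: 58.2
```

Call:
step_arm --targets '[{"delta_rot": [0,0,0],"travel": [1.2,-0.7,0],"claw": -1},{"delta_rot": [0,0,0],"travel": [2.2,-1.4,0],"claw": -1},{"delta_rot": [0,0,0],"travel": [2.6,-1.6,0],"claw": -1},{"delta_rot": [0,0,0],"travel": [2.6,-1.6,0],"claw": -1},{"delta_rot": [0,0,0],"travel": [1.8,-1.2,0],"claw": -1},{"delta_rot": [0,0,0],"travel": [0.8,-1.2,0],"claw": -1}]'

```text
clock: 25.1
position: [387.6, -137.4, 195.3]
tcp_rot: [-0.0, 0.097, 0.995, 0.0]
wrist_force: [0.0, -0.7, -0.6]
finger_gap: 57.9
```

Call:
step_arm --targets '[{"delta_rot": [0,0,0],"travel": [0.4,-2.2,0],"claw": -1},{"delta_rot": [0,0,0],"travel": [0.4,-2.4,0],"claw": -1},{"delta_rot": [0,0,0],"travel": [0.4,-2.4,0],"claw": -1},{"delta_rot": [0,0,0],"travel": [0.4,-1.8,0],"claw": -1},{"delta_rot": [0,0,0],"travel": [0.3,-1.2,0],"claw": -1},{"delta_rot": [0,0,0],"travel": [0,0,0],"claw": -1},{"delta_rot": [0,0,0],"travel": [0,0,0],"claw": -1}]'

```text
clock: 25.8
position: [351.1, -231.4, 195.5]
tcp_rot: [-0.0, 0.097, 0.995, 0.0]
wrist_force: [-0.1, 0.4, -0.8]
finger_gap: 58.1
```

```bash
python3 - <<'E'
from h import *
delta([(330.7,-330.5,196.5),(433.7,-351,196.5)])
E
```

```text
t 25.8 pos [ 351.1 -231.4  195.5] yaw_y 78.87 tilt [-0.0002  0.0007] F [-0.1  0.4 -0.8] gap 58.1
to (330.7, -330.5, 196.5) travel cm [  0.09 -10.11  -0.1 ] norm 10.11
to (433.7, -351, 196.5) travel cm [-10.41 -10.14  -0.11] norm 14.53
```

Call:
step_arm --targets '[{"delta_rot": [0,0,0],"travel": [0.1,-0.9,-0.1],"claw": -1},{"delta_rot": [0,0,0],"travel": [0,-1.8,0],"claw": -1},{"delta_rot": [0,0,0],"travel": [0,-2.3,0],"claw": -1},{"delta_rot": [0,0,0],"travel": [0,-2.3,0],"claw": -1},{"delta_rot": [0,0,0],"travel": [0,-1.9,0],"claw": -1},{"delta_rot": [0,0,0],"travel": [0,-0.9,0],"claw": -1},{"delta_rot": [0,0,0],"travel": [0,0,0],"claw": -1},{"delta_rot": [0,0,0],"travel": [0,0,0],"claw": -1},{"delta_rot": [0,0,0],"travel": [0,0,0],"claw": -1}]'

```text
clock: 26.7
position: [331.0, -330.0, 196.8]
tcp_rot: [0.0, 0.096, 0.995, 0.0]
wrist_force: [-0.8, 0.6, -1.9]
finger_gap: 58.1
```

```bash
python3 - <<'E'
from h import *
delta([(330.7,-330.5,196.5),(433.7,-351,196.5)])
E
```

```text
t 26.7 pos [ 331.  -330.   196.8] yaw_y 78.95 tilt [0.0001 0.0003] F [-0.8  0.6 -1.9] gap 58.1
to (330.7, -330.5, 196.5) travel cm [ 0.02 -0.06  0.03] norm 0.07
to (433.7, -351, 196.5) travel cm [-10.48  -0.1    0.03] norm 10.48
```

Call:
step_arm --targets '[{"delta_rot": [0,0,0],"travel": [-0.6,-0.05,0],"claw": -1},{"delta_rot": [0,0,0],"travel": [-1.2,0,0],"claw": -1},{"delta_rot": [0,0,0],"travel": [-1.4,0,0],"claw": -1},{"delta_rot": [0,0,0],"travel": [-1.4,0,0],"claw": -1},{"delta_rot": [0,0,0],"travel": [-1.2,0,0],"claw": -1},{"delta_rot": [0,0,0],"travel": [-1.0,0,0],"claw": -1},{"delta_rot": [0,0,0],"travel": [0,0,0],"claw": -1}]'

```text
clock: 27.4
position: [398.3, -344.1, 196.6]
tcp_rot: [0.0, 0.096, 0.995, 0.0]
wrist_force: [0.4, 0.2, -1.7]
finger_gap: 58.2
```

Call:
step_arm --targets '[{"delta_rot": [0,0,0],"travel": [-0.8,0,0],"claw": -1},{"delta_rot": [0,0,0],"travel": [-0.9,0,0],"claw": -1},{"delta_rot": [0,0,0],"travel": [-0.9,0,0],"claw": -1},{"delta_rot": [0,0,0],"travel": [-0.7,0,0],"claw": -1},{"delta_rot": [0,0,0],"travel": [-0.35,0,0],"claw": -1},{"delta_rot": [0,0,0],"travel": [0,0,0],"claw": -1},{"delta_rot": [0,0,0],"travel": [0,0,0],"claw": -1}]'

```text
clock: 28.1
position: [433.0, -351.3, 196.7]
tcp_rot: [-0.0, 0.097, 0.995, 0.0]
wrist_force: [0.5, 0.5, -1.7]
finger_gap: 58.2
```

```bash
python3 - <<'E'
from h import *
delta([(433.7,-351,168)])
p,d=bot.grab_frame("wrist");c=cam("wrist");g=cv2.cvtColor(p,cv2.COLOR_BGR2GRAY)
for nm,im,mz in [("wr4",cv2.imread("pics/wr4.png"),0),("now",p,1)]:
    g=cv2.cvtColor(im,cv2.COLOR_BGR2GRAY)[215:265,240:400]
    n,l,s,ce=cv2.connectedComponentsWithStats((g<60).astype(np.uint8))
    for i in range(1,n):
        if s[i,4]>60: print(nm,ce[i]+[240,215],s[i,4],np.round(ray("wrist",ce[i]+[240,215],202,c),1) if mz else "")
cv2.imwrite("pics/g8.png",p)
E
```

```text
t 28.1 pos [ 433.  -351.3  196.7] yaw_y 78.9 tilt [-0.0002  0.0003] F [ 0.5  0.5 -1.7] gap 58.2
to (433.7, -351, 168) travel cm [-0.06  0.04  2.87] norm 2.87
wr4 [258.46666667 243.46      ] 450 
wr4 [355.27013752 248.44204322] 1018 
wr4 [271.17768595 249.09090909] 242 
now [380.78970588 231.49117647] 680 [ 405.4 -326.   202. ]
now [270.87431694 247.45901639] 183 [ 403.7 -365.1  202. ]
```

```bash
python3 - <<'E'
from h import *
c=cam("wrist")
for nm in ["wr4","g8"]:
    g=cv2.cvtColor(cv2.imread(f"pics/{nm}.png"),cv2.COLOR_BGR2GRAY)[165:215,240:400]
    n,l,s,ce=cv2.connectedComponentsWithStats((g<60).astype(np.uint8))
    for i in range(1,n):
        if s[i,4]>60: print(nm,ce[i]+[240,165],s[i,4],np.round(ray("wrist",ce[i]+[240,165],202,c),1))
E
```

```text
wr4 [264.82680723 190.41716867] 664 [ 383.4 -362.5  202. ]
wr4 [336.27877698 187.60611511] 2224 [ 387.2 -338.4  202. ]
g8 [355.99893579 184.56793189] 2819 [ 387.5 -331.7  202. ]
g8 [268.79736842 190.63947368] 380 [ 383.7 -361.2  202. ]
```

The left stop sits at (269,190), the same as it did for lane A, so the goblet is centred. Lowering and releasing.

Call:
step_arm --targets '[{"delta_rot": [0,0,0],"travel": [0,0,0.5],"claw": -1},{"delta_rot": [0,0,0],"travel": [0,0,0.7],"claw": -1},{"delta_rot": [0,0,0],"travel": [0,0,0.7],"claw": -1},{"delta_rot": [0,0,0],"travel": [0,0,0.5],"claw": -1},{"delta_rot": [0,0,0],"travel": [0,0,0.2],"claw": -1},{"delta_rot": [0,0,0],"travel": [0,0,0],"claw": -1},{"delta_rot": [0,0,0],"travel": [0,0,0],"claw": -1}]'

```text
clock: 28.85
position: [433.2, -351.4, 170.8]
tcp_rot: [0.0, 0.097, 0.995, -0.0]
wrist_force: [-0.1, -0.4, -2.5]
finger_gap: 58.2
```

Call:
step_arm --targets '[{"delta_rot": [0,0,0],"travel": [0,0,0.1],"claw": -1},{"delta_rot": [0,0,0],"travel": [0,0,0],"claw": -1},{"delta_rot": [0,0,0],"travel": [0,0,0],"claw": -1}]'

```text
clock: 29.15
position: [433.3, -351.5, 170.4]
tcp_rot: [0.0, 0.097, 0.995, -0.0]
wrist_force: [-2.0, 1.6, 5.9]
finger_gap: 58.4
```

Call:
step_arm --targets '[{"delta_rot": [0,0,0],"travel": [0,0,0],"claw": 0.3},{"delta_rot": [0,0,0],"travel": [0,0,0],"claw": 0.65},{"delta_rot": [0,0,0],"travel": [0,0,0],"claw": 0.65},{"delta_rot": [0,0,0],"travel": [0,0,0],"claw": 0.65},{"delta_rot": [0,0,0],"travel": [0,0,0],"claw": 0.65}]'

```text
clock: 29.65
position: [433.1, -351.4, 169.6]
tcp_rot: [-0.0, 0.097, 0.995, 0.0]
wrist_force: [-0.1, 0.4, 1.2]
finger_gap: 70.3
```

Call:
step_arm --targets '[{"delta_rot": [0,0,0],"travel": [0,0,-0.7],"claw": 0.65},{"delta_rot": [0,0,0],"travel": [0,0,-1.2],"claw": 0.65},{"delta_rot": [0,0,0],"travel": [0,0,-1.5],"claw": 0.65},{"delta_rot": [0,0,0],"travel": [0,0,-1.6],"claw": 0.65},{"delta_rot": [0,0,0],"travel": [0,0,-1.6],"claw": 0.65},{"delta_rot": [0,0,0],"travel": [1.5,0,-1.5],"claw": 0.65},{"delta_rot": [0,0,0],"travel": [3,3,0],"claw": 0.65},{"delta_rot": [0,0,0],"travel": [1.5,4,0],"claw": 0.65}]'

```text
clock: 30.45
position: [386.7, -271.5, 252.5]
tcp_rot: [0.0, 0.098, 0.995, -0.001]
wrist_force: [1.3, 0.7, 0.7]
finger_gap: 70.4
```

Call:
step_arm --targets '[{"delta_rot": [0,0,0],"travel": [0,4.5,0],"claw": 0.65},{"delta_rot": [0,0,0],"travel": [0,4.5,0],"claw": 0.65},{"delta_rot": [0,0,0],"travel": [0,4.5,0],"claw": 0.65},{"delta_rot": [0,0,0],"travel": [0,4.5,0],"claw": 0.65},{"delta_rot": [0,0,0],"travel": [0,3.5,0],"claw": 0.65},{"delta_rot": [0,0,0],"travel": [0,1.5,0],"claw": 0.65},{"delta_rot": [0,0,0],"travel": [0,0,0],"claw": 0.65},{"delta_rot": [0,0,0],"travel": [0,0,0],"claw": 0.65}]'

```text
clock: 31.25
position: [432.3, -45.6, 251.9]
tcp_rot: [0.001, 0.096, 0.995, -0.0]
wrist_force: [0.0, 0.4, -0.3]
finger_gap: 70.7
```

```bash
python3 - <<'E'
from h import *
delta([])
p,d=bot.grab_frame("top");q,D=bot.grab_frame("scene")
W=cloud("top",d);z=W[...,2];hsv=cv2.cvtColor(p,cv2.COLOR_BGR2HSV)
th=np.radians(-11.2);u=np.array([np.cos(th),np.sin(th)]);n=np.array([-u[1],u[0]])
M={"A":np.array([409.1,-244.]),"B":np.array([389.6,-342.2])}
for nm,a,b,L in [("amber",5,20,"A"),("green",40,90,"B")]:
    m=((z>180)&(z<212)&(hsv[...,0]>=a)&(hsv[...,0]<=b)&(hsv[...,1]>80)).astype(np.uint8);m[:,:380]=0
    m=cv2.morphologyEx(m,cv2.MORPH_OPEN,np.ones((5,5)))
    for k in cv2.findContours(m,0,2)[0]:
        if cv2.contourArea(k)>150:
            e=cv2.fitEllipse(k);w=ray("top",e[0],198)[:2]-M[L]
            mm=np.zeros_like(m);cv2.drawContours(mm,[k],-1,1,-1)
            print(nm,np.round(e[1],1),"lane x,y",np.round([w@u,w@n],1),"topz",np.nanmedian(z[mm>0]))
for l in ["pepper_shaker","toothpick_jar","spare_spout","soup_spoon"]:
    r=bot.regions_of("top",l)
    if r: print(l,np.round(r[0]["centre"]),round(r[0]["p"],2))
cv2.imwrite("pics/end.png",np.hstack([cv2.resize(p[130:370,130:530],(480,288)),cv2.resize(q[130:310,300:540],(320,288))]))
E
```

```text
t 31.25 pos [432.3 -45.6 251.9] yaw_y 78.95 tilt [ 0.0012 -0.0007] F [ 0.   0.4 -0.3] gap 70.7
amber [31.4 31.8] lane x,y [45.9  1.8] topz 196.74716387860212
amber [30.9 31.6] lane x,y [130.1   0.2] topz 196.70096707031064
green [30.7 31.5] lane x,y [46.3  2.4] topz 196.73840453252555
green [30.  32.2] lane x,y [129.5   0.8] topz 196.6845759822831
toothpick_jar [306. 194.] 0.58
spare_spout [214. 279.] 0.65
soup_spoon [216. 280.] 0.45
```

View pics/end.png

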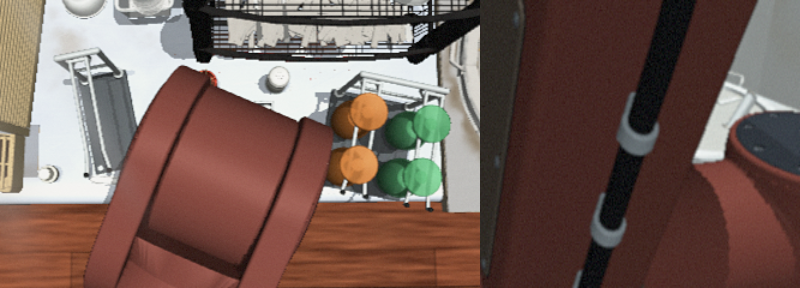

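All four goblets hang level in the right lanes, and the robot is clear of them. Handing in.

```bash
python3 -c "
from rig import bot
print(bot.finish_job())"
```

```text
the job is handed in; nothing more can be done
None
```

Both goblets are rinsed and hanging in the service lanes of their own colour, and I handed the job in at about 31 s of the 67 s allowed. I rinsed and hung amber first, in lane A (left), then green in lane B (right). No verdict was reported.

**Rinsing:** each goblet pressed the spray star down to its hard stop. The wrist force rose to about 20 N for amber and 15 N for green, within about 2 mm of the star's middle by the tool position.

**Final placing:** the last top-camera check put amber 46 mm inside its lane mouth and 1.8 mm off the middle, and green 46 mm inside and 2.4 mm off. The residents are at about 130 mm. All four feet read the same height, at wire level. The gripper is open and clear, with wrist force near zero.

**Not fully checked:** in the last picture the arm hid the soup spoon, the rinser and most of the toothpick jar, so I could not confirm there that they stayed put. The detector's positions for the spoon, spout and jar in that picture were off or low-confidence, and it did not report the pepper shaker. The spout and pepper shaker are visible and look unmoved. I noticed no unexpected contact forces during the moves.

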